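# Measure a blind bore and fit the matching stand-off post

### The arm

A 7-joint arm with a two-finger parallel gripper is mounted at the origin on the work surface. World frame = base frame: x ahead of the robot, y to its left, z up, the work surface at z = 0. Lengths are in m, angles in rad, forces in N, time in s.
With the tool pointing down it reaches from about 0.425 to 0.925 m from the base axis. Payload 6.8 kg.
Tool frame: the origin (TCP) lies midway between the tips of the shut fingers; the grasp point (between the pads) lies 19 mm behind it; z points along the fingers, y is the direction in which the jaws open and shut (so a half turn about z gives the same grasp; the last joint's range is limited). The gripper opens to 85 mm and grips with 20 to 120 N. Pads are 22 mm wide; open, the fingers measure 114 mm over their backs; the gripper's body (76 mm by 85 mm) begins 54 mm behind the grasp point. The pads swing forward as they close: fully open they stand 13 mm farther back than shut.
Start: joints at [1.165, 0.477, 0.022, 1.555, -0.011, 1.109, -0.083], TCP at [0.198, -0.645, 0.231] pointing down, gripper open.
Joint ranges: [-2.96, 2.96], [-0.34, 2.1], [-1.41, 1.46], [0.24, 2.44], [-1.37, 4.51], [0.17, 1.92], [-2.96, 2.96]. Speed limits (rad/s): [2.39, 2.39, 3.14, 3.14, 3.14, 3.14, 3.14].

### API

Orientations are given as a unit quaternion [w, x, y, z].
In Python, from station import readout, eyes, ticket gives the robot as it stands. The module is installed in compiled form; this text tells all that it offers.
- The arm moves only by the shell command python3 -m crank 'ROWS' [FORCE]. ROWS is JSON, a list of rows, each an object of numbers: "jaw": the opening in per cent of the stroke, from 0 (shut) to 100 (fully open); "x", "y", "z": the shift along the tool's x, y, z in mm; "ax", "ay", "az": the turn, a rotation vector about the tool's x, y, z in degrees. In form: [{"jaw": .., "x": .., "y": .., "z": .., "ax": .., "ay": .., "az": ..}, ...]. A call has 1 to 12 rows; each row shifts and turns the commanded pose from where the row before left it, along the tool's axes as they then stand; what a row does not reach is not made up. A row lasts 1/8 s, in which the tool goes at most 62.5 mm and 10.7 degrees, less where a joint would pass 70% of its speed; a pose out of reach is approached as far as the arm can. A call with a gripper value outside its range is refused whole. The fingers move at their own pace and stop on an object; FORCE is the grip in N (left out, the last holds). Time passes only in rows, so rows that do not move let the fingers close. It gives the time, the measured TCP pose, the force and the opening at its end, in the units of the state.
- readout.get_obs(): the state, without advancing time (a new reading comes with each control period).
- eyes.read_camera(name): name is "side" or "top" or "wrist"; returns (picture, depth): 480x640x3 uint8, red, green, blue; 480x640 float32, m along the optical axis (not along the pixel's ray), 0 where there is no reading.
- eyes.calibration(name): a dict with "fx", "fy", "cx", "cy" (pixels), "R" (3x3) and "t" (3): a world point X has camera coordinates R X + t. Camera axes: x right, y down, z forward; pixel columns grow to the right and rows downward; lengths in m; the calibration is good to about 2 mm. A picture is of the moment at which its call begins: read the wrist's pose just before it. calibration takes no time and is no camera call; for the wrist camera it gives the pose at the moment of the call.
- ticket.hand_in(): hands the job in, once; it reports no verdict.
The state is a dict: "t": time; "q": joint angles; "joint_vel": joint speeds; "joint_torque": joint torques, N m; "eef_pos": TCP position; "tool_rot": TCP orientation; "contact_force": force on the tool from outside, world axes, zero at the start; "torque": the same for the moment, N m; "gripper_width": opening from 0.0 (shut) to 1.0 (fully open).
Only numpy, scipy, OpenCV 4.12 (cv2) and the standard library are available. Lean on these libraries where they do the work, as an engineer would, in place of code of your own. Each camera call takes 0.05 s, during which the arm holds its last target. There are 200 camera calls.

### The job

Take the orange-handled depth rod from its stand and press its spring tip on the bottom of the hole in the white shell module to find how deep it is, then put the rod back in its stand. Then stand the post whose bare metal shank is as long as the hole is deep upright in the hole, on the bottom, so that its blue head begins level with the rim, and leave the other two posts where they stand.

Things in the scene. Friction and masses are not known exactly. Their poses are not given: they have to be found in the camera images.
- socket (a point): Centre of the mouth of the round vertical hole, on the flat top of a fixed white shell module (90 x 188 x 85 mm, long along the point's y; z up). The mouth lies 85 mm above the table and is 45 mm wide. The hole has a flat dark floor; it is 30, 50 or 70 mm deep, different from run to run.
- rod: Loose depth rod, hung upright by its flange in the 27 mm hole of a fixed black stand, 80 x 80 mm, 125 mm high; it goes back there. Origin: centre of the flange's underside, z up. Flange 44 mm wide to z = 6 mm, orange handle 24 mm thick to z = 56 mm; below, a steel tube 12 mm thick to z = -75 mm, then a brass spring tip 8 mm thick, ending at z = -110 mm when free. 0.16 kg.
- rod_tip (a joint): How far the rod's spring tip is pushed in, in m: 0 when free, at most 0.012. It starts to give at about 1 N and needs 0.25 N more per mm, about 4 N fully in.
- post_short: Loose upright post on a 6 mm foam mat: bare metal shank 28 mm thick, 30 mm long, foot bevelled to 22 mm; above it a blue head 32 mm thick, 45 mm tall. Origin: centre of the foot's underside, z up; the head spans z = 30 to 75 mm. About 0.12 kg.
- post_mid: The same with a shank 50 mm long: the blue head begins at z = 50 mm and ends at 95 mm above the origin.
- post_long: The same with a shank 70 mm long: the blue head begins at z = 70 mm and ends at 115 mm above the origin.
There are look-alikes about, which are no part of the job. What is meant by the rod is not pink, and is the larger of those in its own colour.

How it is judged:
By the outcome, as a careful person would: the job done as asked, in the order asked, and still so for the second after the job is handed in, with the robot touching nothing.
It also fails if it takes over 58 s, if anything falls off the work surface, if the arm or the gripper's body presses on something with over 40 N, if the wrist force passes 120 N, or if a joint passes its speed limit or range.

## Working session

There is one attempt and no reset: what is moved stays moved. The work goes in short steps, Python scripts to look and compute and a shell command to move; the robot and the scene stay as the last step left them, time stands still between calls to the robot, and variables do not carry over. Pictures are saved under pics/ and viewed, about 8 in all and at most 12, crops included, and the job is handed in when it is done.

```bash
mkdir -p pics; cat > h.py <<'E'
import numpy as np, cv2
from station import readout, eyes, ticket
def snap(n,f=None):
    c=eyes.calibration(n); im,d=eyes.read_camera(n)
    np.savez('pics/%s.npz'%(f or n),im=im,d=d,**{k:np.array(v) for k,v in c.items()})
    cv2.imwrite('pics/%s.png'%(f or n),im[:,:,::-1]); return im,d,c
def load(f): return np.load('pics/%s.npz'%f)
def w(S,u,v,z=None):
    # pixel->world, by depth, or by intersecting plane height z
    R,t=S['R'],np.array(S['t']).ravel()
    r=np.array([(u-S['cx'])/S['fx'],(v-S['cy'])/S['fy'],1.])
    o=-R.T@t; g=R.T@r
    if z is None: k=float(np.median(S['d'][int(v)-1:int(v)+2,int(u)-1:int(u)+2]))
    else: k=(z-o[2])/g[2]
    return np.round(o+k*g,4)
def st():
    o=readout.get_obs(); print({k:np.round(o[k],4).tolist() for k in('t','eef_pos','tool_rot','contact_force','gripper_width')})
    return o
E
python3 - <<'E'
from h import *
st()
a=snap('top')[0]; b=snap('side')[0]
for n in('top','side'):
    S=load(n); print(n,(-S['R'].T@S['t']).round(3), S['R'][2].round(2),S['fx'])
E
```

```text
{'t': 0.0, 'eef_pos': [0.1979, -0.6447, 0.2303], 'tool_rot': [-0.0009, 0.9889, 0.1484, -0.0002], 'contact_force': [-0.3831, 1.0521, -0.2665], 'gripper_width': 1.0025}
top [ 0.269 -0.004  1.074] [ 0.23  0.03 -0.97] 533.5831959497092
side [0.087 0.579 0.865] [ 0.37 -0.56 -0.74] 446.23775187315255
```

View pics/top.png

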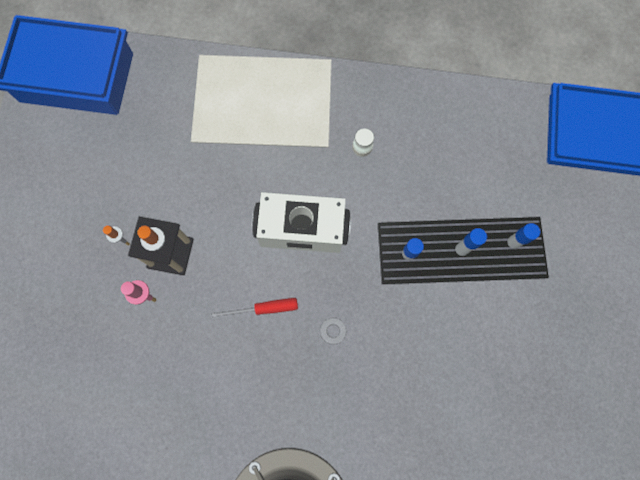

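View pics/side.png

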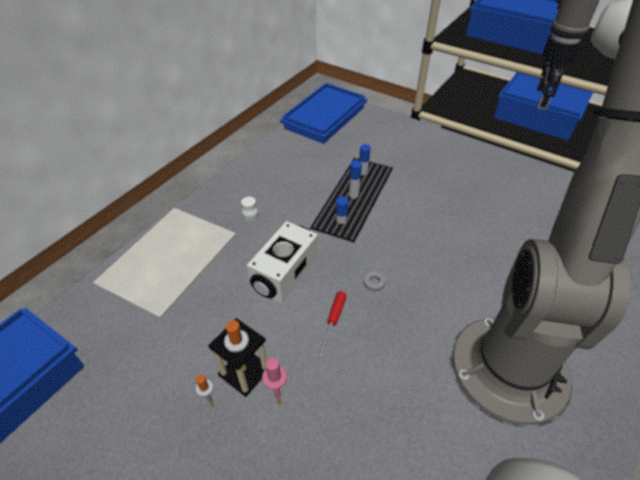

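Top view candidates for the rod: the orange one in the black stand (150,237), a small orange one (112,232) and a pink one (135,291). The first fits: it is larger, orange and in the stand. I'll confirm that in a crop and measure the other items.

```bash
python3 - <<'E'
from h import *
T=load('top');
c=T['im'][195:315,85:205,::-1]; c2=T['im'][185:275,250:355,::-1]; c3=T['im'][210:290,375:555,::-1]
A=cv2.resize(c,(400,400),interpolation=3);B=cv2.resize(c2,(400,343),interpolation=3)
out=np.zeros((600,800,3),np.uint8); out[:400,:400]=A; out[:343,400:]=B
C=cv2.resize(c3,(440,196),interpolation=3); out[402:598,:440]=C
S0=load('side'); D=cv2.resize(S0['im'][130:240,310:400,::-1],(208,254),interpolation=3); out[345:599,500:708]=D
cv2.imwrite('pics/crop1.png',out)
# cloud
def cloud(S,u0,u1,v0,v1):
    P=[]
    vv,uu=np.mgrid[v0:v1,u0:u1]; d=S['d'][v0:v1,u0:u1]
    m=d>0
    X=np.stack([(uu-S['cx'])/S['fx']*d,(vv-S['cy'])/S['fy']*d,d],-1)[m]
    return (X-S['t'].ravel())@S['R'], S['im'][v0:v1,u0:u1][m].astype(int)
def rep(n,P):
    top=np.percentile(P[:,2],97); q=P[P[:,2]>top-.006]
    print(n,'top z',round(top,4),'ctr',((q.max(0)+q.min(0))/2).round(4),'mean',q.mean(0).round(4),len(q))
for nm,S,bx in(('T',T,[(400,430,232,265),(450,492,222,260),(505,545,218,252)]),('S',S0,[(333,352,190,225),(346,364,155,200),(357,373,140,178)])):
    for b in bx:
        P,c=cloud(S,*b); m=(c[:,2]>120)&(c[:,2]>c[:,0]+60); rep(nm+str(b),P[m])
for nm,S,b in(('T',T,(130,170,220,255)),('S',S0,(215,255,315,360))):
    P,c=cloud(S,*b); m=(c[:,0]>140)&(c[:,0]>c[:,2]+80); rep(nm+'rod',P[m])
    m=(c.min(1)>170); print(nm,'flange',P[m].mean(0).round(4),((P[m].max(0)+P[m].min(0))/2).round(4))
for nm,S,b in(('T',T,(250,355,185,252)),('S',S0,(245,320,215,300))):
    P,c=cloud(S,*b); m=(abs(P[:,2]-.085)<.006); q=P[m][:,:2].astype(np.float32); print(nm,'module',cv2.minAreaRect(q), np.percentile(P[:,2],90))
E
```

```text
T(400, 430, 232, 265) top z 0.0828 ctr [ 0.5175 -0.1694  0.0808] mean [ 0.5173 -0.1693  0.0799] 197
T(450, 492, 222, 260) top z 0.1226 ctr [ 0.5416 -0.2771  0.1206] mean [ 0.5417 -0.2764  0.1199] 214
T(505, 545, 218, 252) top z 0.1032 ctr [ 0.5708 -0.3814  0.1008] mean [ 0.5708 -0.3811  0.1001] 200
S(333, 352, 190, 225) top z 0.0845 ctr [ 0.5178 -0.17    0.0821] mean [ 0.5171 -0.1703  0.0818] 76
S(346, 364, 155, 200) top z 0.1244 ctr [ 0.5407 -0.2766  0.1221] mean [ 0.5406 -0.2771  0.1215] 72
S(357, 373, 140, 178) top z 0.1229 ctr [ 0.5357 -0.2805  0.1214] mean [ 0.5341 -0.2814  0.1211] 29
Trod top z 0.182 ctr [0.4535 0.3131 0.18  ] mean [0.4533 0.3126 0.1799] 136
T flange [0.4503 0.3076 0.1301] [0.4545 0.3123 0.1444]
Srod top z 0.1834 ctr [0.4519 0.3114 0.1811] mean [0.452  0.3122 0.181 ] 111
S flange [0.4467 0.3156 0.1313] [0.4515 0.3118 0.1314]
T module ((0.541621744632721, 0.05242805927991867), (0.09185507148504257, 0.182384192943573), 3.269716501235962) 0.08557258493030513
S module ((0.5425821542739868, 0.0527024082839489), (0.0928884968161583, 0.18457794189453125), 3.390549421310425) 0.08645082808498772
```

View pics/crop1.png

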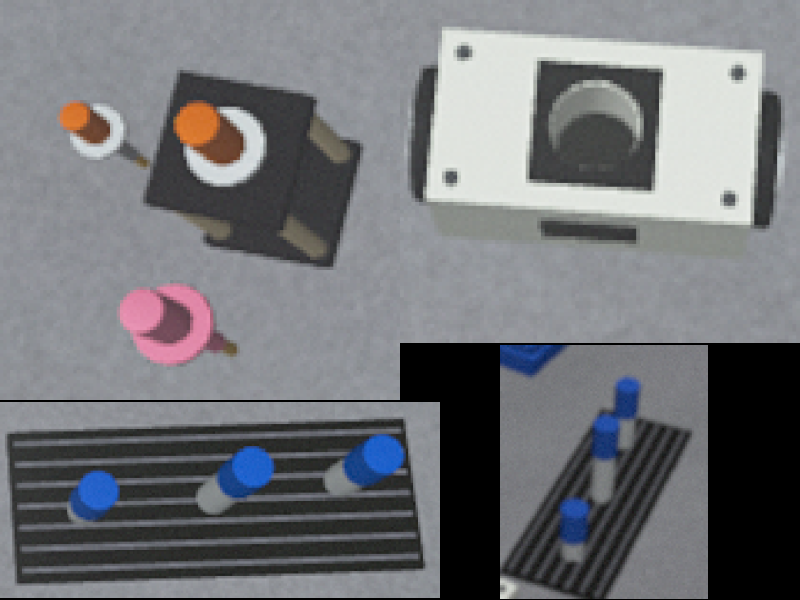

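```bash
python3 - <<'E'
from h import *
T=load('top');S=load('side')
for n,u,v in(('small top',108,230),('small flange',119,237),('pink top',128,287),('pink fl',144,295),('bottle',364,134),('bin',560,100)): print(n,w(T,u,v))
for p in((596,125.5),(595.5,125)): print('hole',w(T,250+(p[0]-400)*105/400,185+p[1]*90/343,.085))
print('hole side',w(S,284.5,249,.085))
print('floor',[w(T,u,v) for u,v in((301,221),(301,225),(298,222))])
E
```

```text
small top [0.4605 0.4002 0.1184]
small flange [0.4569 0.3911 0.0835]
pink top [0.3574 0.3243 0.164 ]
pink fl [0.3519 0.3104 0.1147]
bottle [ 0.7436 -0.0488  0.059 ]
bin [ 0.8834 -0.4507  0.0468]
hole [0.5417 0.0516 0.085 ]
hole [0.542  0.0519 0.085 ]
hole side [0.5385 0.0494 0.085 ]
floor [array([0.5491, 0.0544, 0.0347]), array([0.5412, 0.0533, 0.0334]), array([0.5466, 0.0602, 0.0333])]
```

```bash
python3 -m crank '[{"az":8.5,"z":-10},{"az":8.5,"z":-10},{"x":37,"y":-37},{"x":37,"y":-37},{"x":37,"y":-37},{"x":37,"y":-37},{"x":37,"y":-37},{"x":37,"y":-37},{"x":37,"y":-37},{"x":37,"y":-37},{"y":-40},{"y":-40}]'; python3 -m crank '[{"y":-50},{"y":-50},{"y":-50},{"y":-50},{"y":-50},{"y":-50},{"y":-50},{"y":-50},{"y":-50},{"y":-50},{"y":-40,"x":-20},{"x":0}]'; python3 -c "from h import *;st()"
```

```text
{'t': 0.1, 'eef_pos': [0.1979, -0.6448, 0.2304], 'tool_rot': [-0.0008, 0.9889, 0.1484, -0.0002], 'contact_force': [-1.0046, 0.3107, -0.8745], 'gripper_width': 0.9994}schema error: expected keys jaw, x, y, z, ax, ay, az
schema error: expected keys jaw, x, y, z, ax, ay, az
```

```bash
python3 -m crank '[{"jaw":100,"x":0,"y":0,"z":-10,"ax":0,"ay":0,"az":8.5},{"jaw":100,"x":0,"y":0,"z":-10,"ax":0,"ay":0,"az":8.5},{"jaw":100,"x":37,"y":-37,"z":0,"ax":0,"ay":0,"az":0},{"jaw":100,"x":37,"y":-37,"z":0,"ax":0,"ay":0,"az":0},{"jaw":100,"x":37,"y":-37,"z":0,"ax":0,"ay":0,"az":0},{"jaw":100,"x":37,"y":-37,"z":0,"ax":0,"ay":0,"az":0},{"jaw":100,"x":37,"y":-37,"z":0,"ax":0,"ay":0,"az":0},{"jaw":100,"x":37,"y":-37,"z":0,"ax":0,"ay":0,"az":0},{"jaw":100,"x":37,"y":-37,"z":0,"ax":0,"ay":0,"az":0},{"jaw":100,"x":37,"y":-37,"z":0,"ax":0,"ay":0,"az":0},{"jaw":100,"x":0,"y":-40,"z":0,"ax":0,"ay":0,"az":0},{"jaw":100,"x":0,"y":-40,"z":0,"ax":0,"ay":0,"az":0}]'
```

```text
t: 1.6
eef_pos: [0.4937, -0.2673, 0.2507]
tool_rot: [-0.0, 1.0, 0.001, -0.0]
contact_force: [-0.5, 0.4, 0.4]
gripper_width: 1.001
```

```bash
python3 -m crank '[{"jaw":100,"x":0,"y":-50,"z":0,"ax":0,"ay":0,"az":0},{"jaw":100,"x":0,"y":-50,"z":0,"ax":0,"ay":0,"az":0},{"jaw":100,"x":0,"y":-50,"z":0,"ax":0,"ay":0,"az":0},{"jaw":100,"x":0,"y":-50,"z":0,"ax":0,"ay":0,"az":0},{"jaw":100,"x":0,"y":-50,"z":0,"ax":0,"ay":0,"az":0},{"jaw":100,"x":0,"y":-50,"z":0,"ax":0,"ay":0,"az":0},{"jaw":100,"x":0,"y":-50,"z":0,"ax":0,"ay":0,"az":0},{"jaw":80,"x":0,"y":-50,"z":0,"ax":0,"ay":0,"az":0},{"jaw":80,"x":0,"y":-50,"z":0,"ax":0,"ay":0,"az":0},{"jaw":80,"x":-20,"y":-50,"z":0,"ax":0,"ay":0,"az":0},{"jaw":80,"x":-21,"y":-50,"z":0,"ax":0,"ay":0,"az":0},{"jaw":80,"x":0,"y":-30,"z":0,"ax":0,"ay":0,"az":0}]'
python3 - <<'E'
from h import *
im,d,c=snap('wrist'); st()
S=load('wrist'); hsv=cv2.cvtColor(im,cv2.COLOR_RGB2HSV)
print(S['R'].round(2),(-S['R'].T@S['t'].ravel()).round(3))
E
```

```text
t: 3.1
eef_pos: [0.4497, 0.3138, 0.2512]
tool_rot: [-0.0, 1.0, 0.003, -0.0]
contact_force: [0.9, -0.8, -0.4]
gripper_width: 0.799
{'t': 3.15, 'eef_pos': [0.4497, 0.3175, 0.2514], 'tool_rot': [-0.0017, 1.0, 0.0039, -0.0003], 'contact_force': [0.9204, 3.7042, 0.9593], 'gripper_width': 0.7939}
[[ 0.01 -1.    0.  ]
 [-0.96 -0.01  0.26]
 [-0.26 -0.   -0.96]] [0.516 0.313 0.394]
```

View pics/wrist.png

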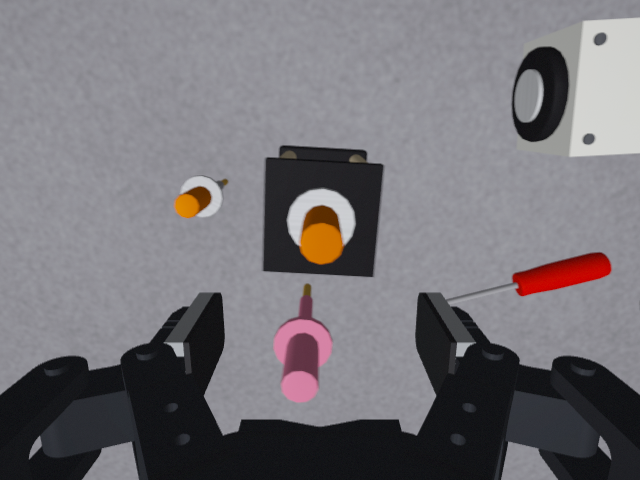

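Wrist view: the orange rod's handle top is at (322,243) in the stand. The small orange one is at (187,205) and pink at (300,387), both clear of the fingers.

```bash
python3 - <<'E'
from h import *
S=load('wrist'); print(w(S,322,243,.181), w(S,321,219,.131)); o=st()
im=S['im'].astype(int); m=((im[...,0]>200)&(im[...,2]<60)); m[:, :250]=0;m[:,400:]=0
P=np.argwhere(m&(S['d']>0)&(S['d']<S['d'][243,322]+.006)); print(P.mean(0), w(S,*((P.max(0)+P.min(0))/2)[::-1],.181))
E
```

```text
[0.4543 0.3111 0.181 ] [0.4558 0.3115 0.131 ]
{'t': 3.15, 'eef_pos': [0.4497, 0.3175, 0.2514], 'tool_rot': [-0.0017, 1.0, 0.0039, -0.0003], 'contact_force': [0.9204, 3.7042, 0.9593], 'gripper_width': 0.7939}
[243.42844974 320.47785349] [0.454  0.3119 0.181 ]
```

```bash
python3 -m crank '[{"jaw":80,"x":0,"y":0,"z":20,"ax":0,"ay":0,"az":0},{"jaw":80,"x":0,"y":0,"z":20,"ax":0,"ay":0,"az":0},{"jaw":80,"x":0,"y":0,"z":0,"ax":0,"ay":0,"az":0}]'
```

```text
t: 3.52
eef_pos: [0.4511, 0.3098, 0.2097]
tool_rot: [0.001, 1.0, 0.0, -0.002]
contact_force: [-0.5, 0.4, 1.2]
gripper_width: 0.799
```

```bash
python3 -m crank '[{"jaw":80,"x":3,"y":-2,"z":20,"ax":0,"ay":0,"az":0},{"jaw":80,"x":0,"y":0,"z":20,"ax":0,"ay":0,"az":0},{"jaw":80,"x":0,"y":0,"z":18,"ax":0,"ay":0,"az":0},{"jaw":80,"x":0,"y":0,"z":10,"ax":0,"ay":0,"az":0},{"jaw":80,"x":0,"y":0,"z":0,"ax":0,"ay":0,"az":0},{"jaw":10,"x":0,"y":0,"z":0,"ax":0,"ay":0,"az":0},{"jaw":10,"x":0,"y":0,"z":0,"ax":0,"ay":0,"az":0},{"jaw":10,"x":0,"y":0,"z":0,"ax":0,"ay":0,"az":0},{"jaw":10,"x":0,"y":0,"z":0,"ax":0,"ay":0,"az":0},{"jaw":10,"x":0,"y":0,"z":0,"ax":0,"ay":0,"az":0}]' 50
```

```text
t: 4.78
eef_pos: [0.4554, 0.3131, 0.144]
tool_rot: [-0.0, 1.0, 0.0, 0.0]
contact_force: [0.0, -1.4, 5.6]
gripper_width: 0.266
```

```bash
python3 -c "from h import *;st()"
```

```text
{'t': 4.775, 'eef_pos': [0.4554, 0.3131, 0.144], 'tool_rot': [-0.0002, 1.0, 0.0005, 0.0005], 'contact_force': [0.0035, -1.3565, 5.5587], 'gripper_width': 0.2664}
```

```bash
python3 -m crank '[{"jaw":10,"x":0,"y":0,"z":-10,"ax":0,"ay":0,"az":0},{"jaw":10,"x":0,"y":0,"z":-20,"ax":0,"ay":0,"az":0},{"jaw":10,"x":0,"y":0,"z":-30,"ax":0,"ay":0,"az":0},{"jaw":10,"x":0,"y":0,"z":-30,"ax":0,"ay":0,"az":0},{"jaw":10,"x":0,"y":0,"z":-30,"ax":0,"ay":0,"az":0},{"jaw":10,"x":0,"y":0,"z":-15,"ax":0,"ay":0,"az":0},{"jaw":10,"x":0,"y":0,"z":0,"ax":0,"ay":0,"az":0},{"jaw":10,"x":10,"y":30,"z":0,"ax":0,"ay":0,"az":0},{"jaw":10,"x":10,"y":35,"z":0,"ax":0,"ay":0,"az":0},{"jaw":10,"x":15,"y":40,"z":0,"ax":0,"ay":0,"az":0},{"jaw":10,"x":15,"y":40,"z":0,"ax":0,"ay":0,"az":0},{"jaw":10,"x":15,"y":40,"z":0,"ax":0,"ay":0,"az":0}]'
python3 -m crank '[{"jaw":10,"x":12,"y":40,"z":0,"ax":0,"ay":0,"az":0},{"jaw":10,"x":8,"y":35,"z":0,"ax":0,"ay":0,"az":0},{"jaw":10,"x":0,"y":0,"z":0,"ax":0,"ay":0,"az":0},{"jaw":10,"x":0,"y":0,"z":0,"ax":0,"ay":0,"az":0}]'
python3 - <<'E'
from h import *
im,d,c=snap('side','side2'); iw,_,_=snap('wrist','wrist2'); st()
o=np.zeros((480,800,3),np.uint8); a=cv2.resize(im[130:330,200:400,::-1],(400,400),interpolation=3); o[:400,:400]=a
o[:300,400:]=cv2.resize(iw[:,:,::-1],(400,300)); cv2.imwrite('pics/c2.png',o)
E
```

```text
t: 6.28
eef_pos: [0.5198, 0.1264, 0.2766]
tool_rot: [0.0, 1.0, 0.001, -0.001]
contact_force: [0.4, -0.5, -1.0]
gripper_width: 0.269
t: 6.78
eef_pos: [0.5396, 0.0537, 0.2771]
tool_rot: [-0.0, 1.0, 0.001, -0.001]
contact_force: [-0.0, 1.7, -1.8]
gripper_width: 0.264
{'t': 6.875, 'eef_pos': [0.5398, 0.0545, 0.2777], 'tool_rot': [-0.0002, 1.0, 0.0016, -0.0005], 'contact_force': [0.2682, -0.399, -0.7212], 'gripper_width': 0.2699}
```

View pics/c2.png

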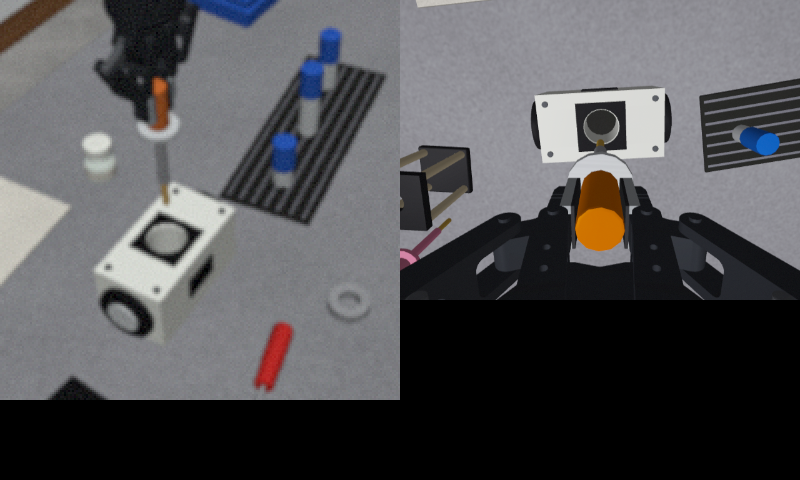

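The rod hangs upright in the jaws, with its tip over the hole. In the side crop the hole mouth is at (167,238); in the wrist inset it's at (600,123).

```bash
python3 - <<'E'
from h import *
S=load('wrist2'); print(w(S,320.8,197,.085))
# frame corners of dark square
print([w(S,(a-400)*1.6,b*1.6,.085) for a,b in((576,105),(624,101),(627,149),(577,153))])
print('tip px', w(S,320,231,.148))
E
python3 -m crank '[{"jaw":10,"x":1,"y":2,"z":20,"ax":0,"ay":0,"az":0},{"jaw":10,"x":0,"y":0,"z":25,"ax":0,"ay":0,"az":0},{"jaw":10,"x":0,"y":0,"z":0,"ax":0,"ay":0,"az":0}]'
```

```text
[0.5473 0.0518 0.085 ]
[array([0.5705, 0.0831, 0.085 ]), array([0.5757, 0.0222, 0.085 ]), array([0.5126, 0.0164, 0.085 ]), array([0.5068, 0.083 , 0.085 ])]
tip px [0.5353 0.0525 0.148 ]
t: 7.25
eef_pos: [0.5397, 0.0519, 0.2316]
tool_rot: [0.0, 1.0, 0.002, -0.002]
contact_force: [0.6, 0.2, -0.8]
gripper_width: 0.265
```

```bash
python3 -m crank '[{"jaw":10,"x":3,"y":0,"z":15,"ax":0,"ay":0,"az":0},{"jaw":10,"x":0,"y":0,"z":15,"ax":0,"ay":0,"az":0},{"jaw":10,"x":0,"y":0,"z":13,"ax":0,"ay":0,"az":0},{"jaw":10,"x":0,"y":0,"z":0,"ax":0,"ay":0,"az":0}]';python3 -m crank '[{"jaw":10,"x":0,"y":0,"z":4,"ax":0,"ay":0,"az":0},{"jaw":10,"x":0,"y":0,"z":4,"ax":0,"ay":0,"az":0},{"jaw":10,"x":0,"y":0,"z":0,"ax":0,"ay":0,"az":0}]'
```

```text
t: 7.75
eef_pos: [0.5434, 0.0509, 0.1889]
tool_rot: [0.0, 1.0, 0.001, -0.001]
contact_force: [0.3, -0.0, -1.0]
gripper_width: 0.269
t: 8.12
eef_pos: [0.5442, 0.051, 0.1822]
tool_rot: [0.0, 1.0, 0.001, -0.0]
contact_force: [0.1, -0.4, -1.6]
gripper_width: 0.268
```

```bash
python3 -m crank '[{"jaw":10,"x":0,"y":0,"z":5,"ax":0,"ay":0,"az":0},{"jaw":10,"x":0,"y":0,"z":5,"ax":0,"ay":0,"az":0},{"jaw":10,"x":0,"y":0,"z":4,"ax":0,"ay":0,"az":0},{"jaw":10,"x":0,"y":0,"z":0,"ax":0,"ay":0,"az":0},{"jaw":10,"x":0,"y":0,"z":0,"ax":0,"ay":0,"az":0}]';for i in 1 2; do python3 -m crank '[{"jaw":10,"x":0,"y":0,"z":3,"ax":0,"ay":0,"az":0},{"jaw":10,"x":0,"y":0,"z":0,"ax":0,"ay":0,"az":0}]'; done
```

```text
t: 8.75
eef_pos: [0.5444, 0.0511, 0.1684]
tool_rot: [-0.0, 1.0, 0.001, 0.0]
contact_force: [-0.5, -0.6, -1.3]
gripper_width: 0.266
t: 9.0
eef_pos: [0.5442, 0.051, 0.1651]
tool_rot: [0.0, 1.0, 0.001, -0.0]
contact_force: [-0.6, 0.2, -1.2]
gripper_width: 0.267
t: 9.25
eef_pos: [0.5445, 0.0511, 0.1623]
tool_rot: [-0.0, 1.0, 0.001, 0.0]
contact_force: [0.9, 0.5, -0.4]
gripper_width: 0.269
```

```bash
for i in 1 2 3; do python3 -m crank '[{"jaw":10,"x":0,"y":0,"z":2,"ax":0,"ay":0,"az":0},{"jaw":10,"x":0,"y":0,"z":0,"ax":0,"ay":0,"az":0},{"jaw":10,"x":0,"y":0,"z":0,"ax":0,"ay":0,"az":0}]'; done
```

```text
t: 9.62
eef_pos: [0.5444, 0.0511, 0.1604]
tool_rot: [-0.0, 1.0, 0.001, 0.0]
contact_force: [0.1, -0.0, -0.2]
gripper_width: 0.266
t: 10.0
eef_pos: [0.5444, 0.0511, 0.1584]
tool_rot: [-0.0, 1.0, 0.001, 0.0]
contact_force: [0.3, 0.2, 1.2]
gripper_width: 0.264
t: 10.38
eef_pos: [0.5444, 0.0511, 0.1564]
tool_rot: [-0.0, 1.0, 0.001, 0.0]
contact_force: [0.4, -0.6, 1.4]
gripper_width: 0.266
```

Contact starts at TCP z≈0.163, so the tip was at z≈0.035 and the hole is 50 mm deep. It now presses with about 3 N. That makes it the 50 mm post. Returning the rod.

```bash
python3 -m crank '[{"jaw":10,"x":0,"y":0,"z":-10,"ax":0,"ay":0,"az":0},{"jaw":10,"x":0,"y":0,"z":-25,"ax":0,"ay":0,"az":0},{"jaw":10,"x":0,"y":0,"z":-30,"ax":0,"ay":0,"az":0},{"jaw":10,"x":0,"y":0,"z":-35,"ax":0,"ay":0,"az":0},{"jaw":10,"x":0,"y":0,"z":-20,"ax":0,"ay":0,"az":0},{"jaw":10,"x":-10,"y":-30,"z":0,"ax":0,"ay":0,"az":0},{"jaw":10,"x":-10,"y":-35,"z":0,"ax":0,"ay":0,"az":0},{"jaw":10,"x":-15,"y":-40,"z":0,"ax":0,"ay":0,"az":0},{"jaw":10,"x":-15,"y":-40,"z":0,"ax":0,"ay":0,"az":0},{"jaw":10,"x":-15,"y":-40,"z":0,"ax":0,"ay":0,"az":0},{"jaw":10,"x":-14,"y":-40,"z":0,"ax":0,"ay":0,"az":0},{"jaw":10,"x":-10,"y":-37,"z":0,"ax":0,"ay":0,"az":0}]'
python3 -m crank '[{"jaw":10,"x":0,"y":0,"z":0,"ax":0,"ay":0,"az":0},{"jaw":10,"x":0,"y":0,"z":0,"ax":0,"ay":0,"az":0},{"jaw":10,"x":0,"y":0,"z":0,"ax":0,"ay":0,"az":0}]'
python3 - <<'E'
from h import *
im,d,c=snap('side','side3'); iw,_,_=snap('wrist','wrist3'); it,_,_=snap('top','top3');st()
o=np.zeros((600,800,3),np.uint8); a=cv2.resize(im[230:400,170:310,::-1],(494,600),interpolation=3); o[:,:494]=a
o[:306,494:]=cv2.resize(iw[60:,160:480,::-1],(306,306*420//320))[:306]; o[310:600,494:784]=cv2.resize(it[190:290,100:200,::-1],(290,290));cv2.imwrite('pics/c3.png',o)
E
```

```text
t: 11.88
eef_pos: [0.4538, 0.314, 0.2765]
tool_rot: [0.0, 1.0, 0.001, -0.0]
contact_force: [0.7, 0.5, -1.5]
gripper_width: 0.266
t: 12.25
eef_pos: [0.4555, 0.3115, 0.2762]
tool_rot: [0.0, 1.0, -0.0, -0.0]
contact_force: [0.2, -0.2, -2.0]
gripper_width: 0.269
{'t': 12.4, 'eef_pos': [0.4554, 0.312, 0.2763], 'tool_rot': [0.0002, 1.0, -0.0003, 0.0], 'contact_force': [0.6147, -0.0583, -1.1751], 'gripper_width': 0.2707}
```

View pics/c3.png

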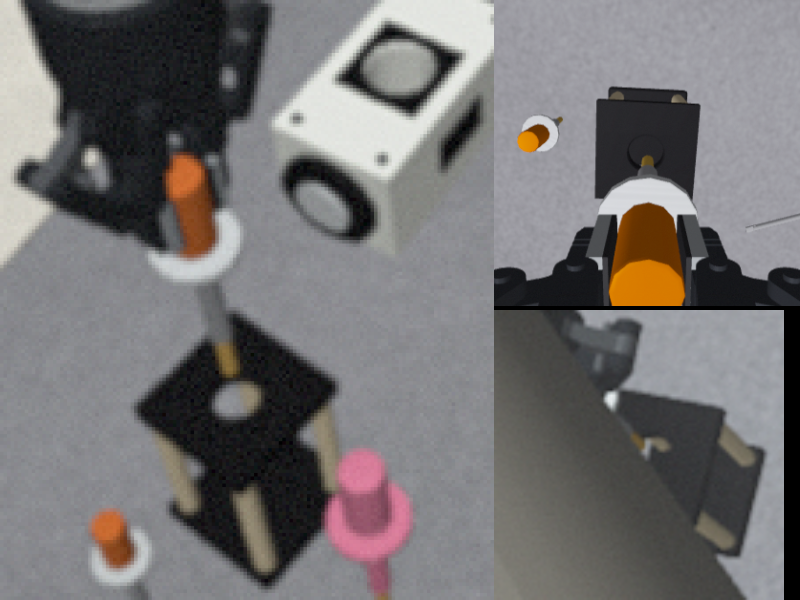

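Tip (230,375) is just above the stand hole (236,400), and the rod is parallel to the legs. Lowering it.

```bash
python3 -m crank '[{"jaw":10,"x":0,"y":-1,"z":10,"ax":0,"ay":0,"az":0},{"jaw":10,"x":0,"y":0,"z":15,"ax":0,"ay":0,"az":0},{"jaw":10,"x":0,"y":0,"z":15,"ax":0,"ay":0,"az":0},{"jaw":10,"x":0,"y":0,"z":0,"ax":0,"ay":0,"az":0}]'; python3 -m crank '[{"jaw":10,"x":0,"y":0,"z":20,"ax":0,"ay":0,"az":0},{"jaw":10,"x":0,"y":0,"z":20,"ax":0,"ay":0,"az":0},{"jaw":10,"x":0,"y":0,"z":20,"ax":0,"ay":0,"az":0},{"jaw":10,"x":0,"y":0,"z":18,"ax":0,"ay":0,"az":0},{"jaw":10,"x":0,"y":0,"z":10,"ax":0,"ay":0,"az":0},{"jaw":10,"x":0,"y":0,"z":0,"ax":0,"ay":0,"az":0},{"jaw":10,"x":0,"y":0,"z":0,"ax":0,"ay":0,"az":0}]'
```

```text
t: 12.9
eef_pos: [0.4541, 0.3132, 0.2342]
tool_rot: [0.001, 1.0, 0.001, -0.002]
contact_force: [-0.1, -0.1, -1.8]
gripper_width: 0.267
t: 13.78
eef_pos: [0.4554, 0.3144, 0.1489]
tool_rot: [-0.0, 1.0, 0.001, 0.0]
contact_force: [0.1, 0.7, -1.6]
gripper_width: 0.266
```

```bash
python3 -m crank '[{"jaw":10,"x":0,"y":0,"z":3,"ax":0,"ay":0,"az":0},{"jaw":10,"x":0,"y":0,"z":0,"ax":0,"ay":0,"az":0}]';python3 -m crank '[{"jaw":10,"x":0,"y":0,"z":1.5,"ax":0,"ay":0,"az":0},{"jaw":10,"x":0,"y":0,"z":0,"ax":0,"ay":0,"az":0}]'
```

```text
t: 14.02
eef_pos: [0.4551, 0.3139, 0.1454]
tool_rot: [-0.0, 1.0, 0.0, 0.0]
contact_force: [-0.2, -0.3, -1.0]
gripper_width: 0.267
t: 14.28
eef_pos: [0.4552, 0.3141, 0.1441]
tool_rot: [-0.0, 1.0, 0.001, 0.0]
contact_force: [-0.5, -1.7, 0.2]
gripper_width: 0.271
```

```bash
python3 -m crank '[{"jaw":40,"x":0,"y":0,"z":0,"ax":0,"ay":0,"az":0},{"jaw":70,"x":0,"y":0,"z":0,"ax":0,"ay":0,"az":0},{"jaw":70,"x":0,"y":0,"z":0,"ax":0,"ay":0,"az":0},{"jaw":70,"x":0,"y":0,"z":0,"ax":0,"ay":0,"az":0},{"jaw":70,"x":0,"y":0,"z":-15,"ax":0,"ay":0,"az":0},{"jaw":70,"x":0,"y":0,"z":-25,"ax":0,"ay":0,"az":0},{"jaw":70,"x":0,"y":0,"z":-35,"ax":0,"ay":0,"az":0},{"jaw":70,"x":0,"y":0,"z":-35,"ax":0,"ay":0,"az":0},{"jaw":70,"x":0,"y":40,"z":0,"ax":0,"ay":0,"az":0},{"jaw":70,"x":10,"y":50,"z":0,"ax":0,"ay":0,"az":0},{"jaw":70,"x":10,"y":50,"z":0,"ax":0,"ay":0,"az":0},{"jaw":70,"x":10,"y":50,"z":0,"ax":0,"ay":0,"az":0}]'
python3 -m crank '[{"jaw":70,"x":10,"y":50,"z":0,"ax":0,"ay":0,"az":0},{"jaw":70,"x":10,"y":50,"z":0,"ax":0,"ay":0,"az":0},{"jaw":70,"x":10,"y":50,"z":0,"ax":0,"ay":0,"az":0},{"jaw":70,"x":10,"y":50,"z":0,"ax":0,"ay":0,"az":0},{"jaw":70,"x":10,"y":50,"z":0,"ax":0,"ay":0,"az":0},{"jaw":70,"x":10,"y":50,"z":0,"ax":0,"ay":0,"az":0},{"jaw":70,"x":10,"y":50,"z":0,"ax":0,"ay":0,"az":0},{"jaw":70,"x":10,"y":50,"z":0,"ax":0,"ay":0,"az":0},{"jaw":70,"x":6,"y":50,"z":0,"ax":0,"ay":0,"az":0},{"jaw":70,"x":0,"y":30,"z":0,"ax":0,"ay":0,"az":0},{"jaw":70,"x":0,"y":20,"z":0,"ax":0,"ay":0,"az":0},{"jaw":70,"x":0,"y":0,"z":0,"ax":0,"ay":0,"az":0}]'
python3 -m crank '[{"jaw":70,"x":0,"y":0,"z":0,"ax":0,"ay":0,"az":0},{"jaw":70,"x":0,"y":0,"z":0,"ax":0,"ay":0,"az":0}]'
python3 - <<'E'
from h import *
iw,_,_=snap('wrist','wrist4'); it,_,_=snap('side','side4');st()
o=np.zeros((480,800,3),np.uint8); o[:375,:500]=cv2.resize(iw[:,:,::-1],(500,375)); o[:400,500:]=cv2.resize(it[300:420,180:270,::-1],(300,400));cv2.imwrite('pics/c4.png',o)
E
```

```text
t: 15.78
eef_pos: [0.4856, 0.1227, 0.2551]
tool_rot: [-0.0, 1.0, 0.001, 0.001]
contact_force: [1.5, 0.6, 0.6]
gripper_width: 0.7
t: 17.27
eef_pos: [0.5714, -0.377, 0.2542]
tool_rot: [0.0, 1.0, -0.0, 0.0]
contact_force: [0.1, 0.1, -0.4]
gripper_width: 0.7
t: 17.52
eef_pos: [0.5724, -0.374, 0.2541]
tool_rot: [-0.0, 1.0, 0.002, 0.0]
contact_force: [-1.3, 0.9, -0.4]
gripper_width: 0.7
{'t': 17.625, 'eef_pos': [0.5722, -0.3746, 0.2541], 'tool_rot': [-0.0002, 1.0, 0.0014, 0.0002], 'contact_force': [-0.4334, 0.0955, -0.0281], 'gripper_width': 0.7008}
```

View pics/c4.png

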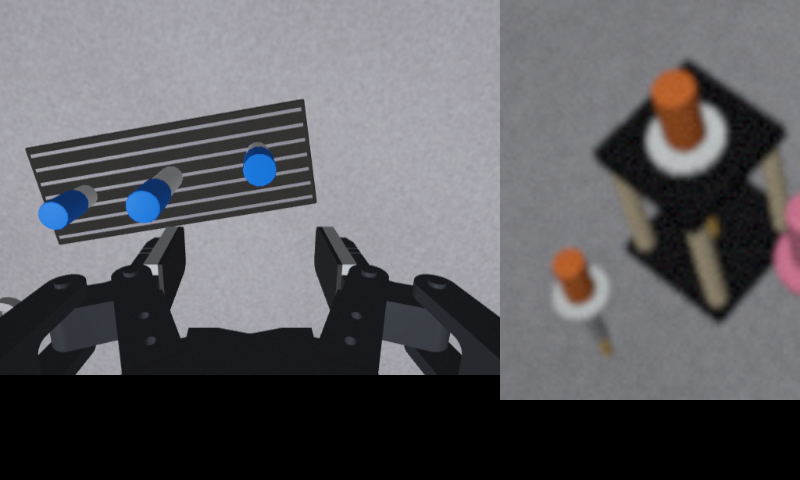

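The rod sits with its flange flat in the stand (side crop 685,145). In the wrist view the mid post's head is at about (260,169), in line with the jaws.

```bash
python3 - <<'E'
from h import *
S=load('wrist4'); im=S['im'].astype(int); m=(im[...,2]>190)&(im[...,0]<60); m[:,:290]=0; m[:,380:]=0
P=np.argwhere(m); c=(P.max(0)+P.min(0))/2; print(c,w(S,c[1],c[0],.101), w(S,c[1],c[0]))
E
```

```text
[217.  331.5] [ 0.5727 -0.3841  0.101 ] [ 0.5726 -0.3841  0.1005]
```

```bash
python3 -m crank '[{"jaw":70,"x":0,"y":8,"z":20,"ax":0,"ay":0,"az":0},{"jaw":70,"x":0,"y":0,"z":35,"ax":0,"ay":0,"az":0},{"jaw":70,"x":0,"y":0,"z":35,"ax":0,"ay":0,"az":0},{"jaw":70,"x":0,"y":0,"z":0,"ax":0,"ay":0,"az":0},{"jaw":70,"x":0,"y":0,"z":0,"ax":0,"ay":0,"az":0}]'
```

```text
t: 18.25
eef_pos: [0.5722, -0.3844, 0.1644]
tool_rot: [0.0, 1.0, 0.0, 0.0]
contact_force: [-0.1, 0.2, -0.3]
gripper_width: 0.705
```

```bash
python3 -m crank '[{"jaw":70,"x":0,"y":-1,"z":25,"ax":0,"ay":0,"az":0},{"jaw":70,"x":0,"y":0,"z":30,"ax":0,"ay":0,"az":0},{"jaw":70,"x":0,"y":0,"z":25,"ax":0,"ay":0,"az":0},{"jaw":70,"x":0,"y":0,"z":15,"ax":0,"ay":0,"az":0},{"jaw":70,"x":0,"y":0,"z":0,"ax":0,"ay":0,"az":0},{"jaw":45,"x":0,"y":0,"z":0,"ax":0,"ay":0,"az":0},{"jaw":20,"x":0,"y":0,"z":0,"ax":0,"ay":0,"az":0},{"jaw":20,"x":0,"y":0,"z":0,"ax":0,"ay":0,"az":0},{"jaw":20,"x":0,"y":0,"z":0,"ax":0,"ay":0,"az":0},{"jaw":20,"x":0,"y":0,"z":0,"ax":0,"ay":0,"az":0}]' 50
```

```text
t: 19.5
eef_pos: [0.5729, -0.3835, 0.0705]
tool_rot: [0.001, 1.0, 0.001, 0.001]
contact_force: [-0.2, 0.7, 6.2]
gripper_width: 0.357
```

```bash
python3 -m crank '[{"jaw":20,"x":0,"y":0,"z":-10,"ax":0,"ay":0,"az":0},{"jaw":20,"x":0,"y":0,"z":-20,"ax":0,"ay":0,"az":0},{"jaw":20,"x":0,"y":0,"z":-30,"ax":0,"ay":0,"az":0},{"jaw":20,"x":0,"y":0,"z":-35,"ax":0,"ay":0,"az":0},{"jaw":20,"x":0,"y":0,"z":-35,"ax":0,"ay":0,"az":0},{"jaw":20,"x":0,"y":0,"z":-25,"ax":0,"ay":0,"az":0},{"jaw":20,"x":0,"y":-25,"z":0,"ax":0,"ay":0,"az":0},{"jaw":20,"x":-3,"y":-35,"z":0,"ax":0,"ay":0,"az":0},{"jaw":20,"x":-3,"y":-40,"z":0,"ax":0,"ay":0,"az":0},{"jaw":20,"x":-3,"y":-40,"z":0,"ax":0,"ay":0,"az":0},{"jaw":20,"x":-3,"y":-40,"z":0,"ax":0,"ay":0,"az":0},{"jaw":20,"x":-3,"y":-40,"z":0,"ax":0,"ay":0,"az":0}]'
python3 -m crank '[{"jaw":20,"x":-3,"y":-40,"z":0,"ax":0,"ay":0,"az":0},{"jaw":20,"x":-3,"y":-40,"z":0,"ax":0,"ay":0,"az":0},{"jaw":20,"x":-3,"y":-40,"z":0,"ax":0,"ay":0,"az":0},{"jaw":20,"x":-3,"y":-40,"z":0,"ax":0,"ay":0,"az":0},{"jaw":20,"x":-3,"y":-35,"z":0,"ax":0,"ay":0,"az":0},{"jaw":20,"x":0,"y":-20,"z":0,"ax":0,"ay":0,"az":0},{"jaw":20,"x":0,"y":0,"z":0,"ax":0,"ay":0,"az":0},{"jaw":20,"x":0,"y":0,"z":0,"ax":0,"ay":0,"az":0},{"jaw":20,"x":0,"y":0,"z":0,"ax":0,"ay":0,"az":0}]'
python3 - <<'E'
from h import *
iw,_,_=snap('wrist','wrist5'); im,_,_=snap('side','side5');st()
o=np.zeros((480,800,3),np.uint8); o[:300,:400]=cv2.resize(iw[:,:,::-1],(400,300)); o[:400,400:]=cv2.resize(im[140:320,200:380,::-1],(400,400),interpolation=3);cv2.imwrite('pics/c5.png',o)
E
```

```text
t: 21.0
eef_pos: [0.5553, -0.1598, 0.2232]
tool_rot: [-0.0, 1.0, 0.001, -0.001]
contact_force: [0.5, 0.2, -0.8]
gripper_width: 0.359
t: 22.12
eef_pos: [0.5411, 0.0507, 0.2237]
tool_rot: [0.0, 1.0, -0.0, -0.0]
contact_force: [-0.6, 0.2, -0.9]
gripper_width: 0.357
{'t': 22.225, 'eef_pos': [0.5413, 0.051, 0.2237], 'tool_rot': [0.0002, 1.0, -0.0003, -0.0001], 'contact_force': [-0.4553, -0.6686, -0.5182], 'gripper_width': 0.3612}
```

View pics/c5.png

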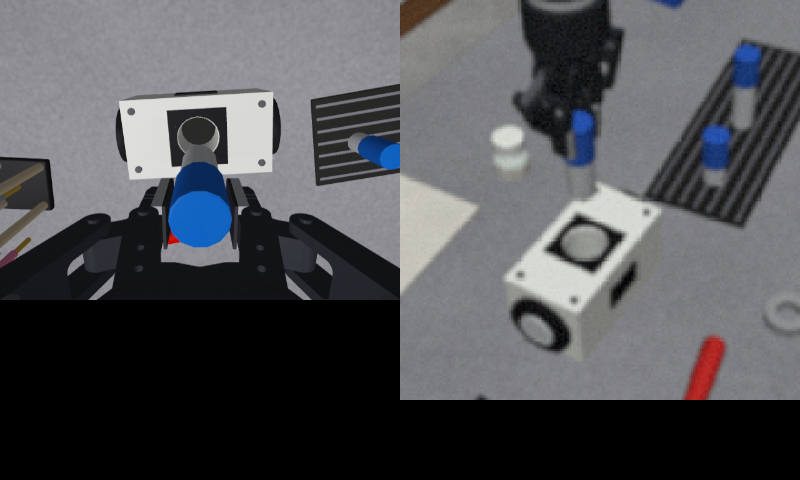

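The post is held upright and the other two still stand. The hole is ahead at (198,136) in the wrist inset. Lowering.

```bash
python3 -m crank '[{"jaw":20,"x":2,"y":-1,"z":20,"ax":0,"ay":0,"az":0},{"jaw":20,"x":0,"y":0,"z":25,"ax":0,"ay":0,"az":0},{"jaw":20,"x":0,"y":0,"z":23,"ax":0,"ay":0,"az":0},{"jaw":20,"x":0,"y":0,"z":0,"ax":0,"ay":0,"az":0},{"jaw":20,"x":0,"y":0,"z":0,"ax":0,"ay":0,"az":0}]'; python3 -m crank '[{"jaw":20,"x":0,"y":0,"z":5,"ax":0,"ay":0,"az":0},{"jaw":20,"x":0,"y":0,"z":5,"ax":0,"ay":0,"az":0},{"jaw":20,"x":0,"y":0,"z":5,"ax":0,"ay":0,"az":0},{"jaw":20,"x":0,"y":0,"z":0,"ax":0,"ay":0,"az":0}]'
```

```text
t: 22.85
eef_pos: [0.5439, 0.0529, 0.1566]
tool_rot: [-0.0, 1.0, 0.0, 0.001]
contact_force: [0.1, 0.3, -1.3]
gripper_width: 0.36
t: 23.35
eef_pos: [0.543, 0.053, 0.1403]
tool_rot: [0.0, 1.0, 0.001, -0.0]
contact_force: [0.1, -0.4, -1.1]
gripper_width: 0.361
```

Foot is about 9 mm below the rim with no contact force. Continuing.

```bash
python3 -m crank '[{"jaw":20,"x":0,"y":0,"z":10,"ax":0,"ay":0,"az":0},{"jaw":20,"x":0,"y":0,"z":10,"ax":0,"ay":0,"az":0},{"jaw":20,"x":0,"y":0,"z":10,"ax":0,"ay":0,"az":0},{"jaw":20,"x":0,"y":0,"z":6,"ax":0,"ay":0,"az":0},{"jaw":20,"x":0,"y":0,"z":0,"ax":0,"ay":0,"az":0},{"jaw":20,"x":0,"y":0,"z":0,"ax":0,"ay":0,"az":0}]'; for i in 1 2 3; do python3 -m crank '[{"jaw":20,"x":0,"y":0,"z":1.5,"ax":0,"ay":0,"az":0},{"jaw":20,"x":0,"y":0,"z":0,"ax":0,"ay":0,"az":0}]'; done
```

```text
t: 24.1
eef_pos: [0.5435, 0.0531, 0.105]
tool_rot: [-0.0, 1.0, 0.001, 0.0]
contact_force: [-0.1, -0.2, 0.0]
gripper_width: 0.358
t: 24.35
eef_pos: [0.5434, 0.0531, 0.1034]
tool_rot: [-0.0, 1.0, 0.001, 0.0]
contact_force: [-0.9, 0.5, -0.3]
gripper_width: 0.359
t: 24.6
eef_pos: [0.5432, 0.053, 0.1017]
tool_rot: [0.0, 1.0, 0.001, -0.0]
contact_force: [-0.0, -0.2, -1.4]
gripper_width: 0.359
t: 24.85
eef_pos: [0.5432, 0.053, 0.1002]
tool_rot: [0.0, 1.0, 0.001, -0.0]
contact_force: [-0.2, 0.6, -0.7]
gripper_width: 0.362
```

```bash
for i in 1 2; do python3 -m crank '[{"jaw":20,"x":0,"y":0,"z":0.8,"ax":0,"ay":0,"az":0},{"jaw":20,"x":0,"y":0,"z":0,"ax":0,"ay":0,"az":0}]'; done
```

```text
t: 25.1
eef_pos: [0.5434, 0.0531, 0.0995]
tool_rot: [-0.0, 1.0, 0.001, 0.0]
contact_force: [0.1, 0.0, -1.1]
gripper_width: 0.36
t: 25.35
eef_pos: [0.5437, 0.0531, 0.0994]
tool_rot: [0.0, 1.0, 0.001, 0.0]
contact_force: [-2.3, -0.6, 7.1]
gripper_width: 0.366
```

Bottom contact at TCP z=0.0994, against 0.0995 expected. Releasing and withdrawing.

```bash
python3 -m crank '[{"jaw":50,"x":0,"y":0,"z":0,"ax":0,"ay":0,"az":0},{"jaw":75,"x":0,"y":0,"z":0,"ax":0,"ay":0,"az":0},{"jaw":75,"x":0,"y":0,"z":0,"ax":0,"ay":0,"az":0},{"jaw":75,"x":0,"y":0,"z":0,"ax":0,"ay":0,"az":0},{"jaw":75,"x":0,"y":0,"z":-20,"ax":0,"ay":0,"az":0},{"jaw":75,"x":0,"y":0,"z":-30,"ax":0,"ay":0,"az":0},{"jaw":75,"x":0,"y":0,"z":-40,"ax":0,"ay":0,"az":0},{"jaw":75,"x":0,"y":0,"z":-40,"ax":0,"ay":0,"az":0},{"jaw":75,"x":0,"y":0,"z":-20,"ax":0,"ay":0,"az":0},{"jaw":75,"x":0,"y":0,"z":0,"ax":0,"ay":0,"az":0}]'
python3 - <<'E'
from h import *
iw,_,_=snap('wrist','wrist6'); im,_,_=snap('side','side6');st()
S=load('wrist6')
a=S['im'].astype(int);m=(a[...,2]>150)&(a[...,0]<80);m[:,:250]=0;m[:,400:]=0
P=np.argwhere(m); Q=np.array([w(S,u,v) for v,u in P]); t=np.percentile(Q[:,2],95); q=Q[Q[:,2]>t-.005]; print('head top',t,q.mean(0))
o=np.zeros((600,800,3),np.uint8); o[:300,:400]=cv2.resize(iw[:,:,::-1],(400,300)); o[:400,400:]=cv2.resize(im[140:320,200:380,::-1],(400,400),interpolation=3);o[302:,:240]=cv2.resize(im[300:420,190:290,::-1],(240,298));cv2.imwrite('pics/c6.png',o)
E
```

```text
t: 26.6
eef_pos: [0.5443, 0.0533, 0.2502]
tool_rot: [-0.0, 1.0, 0.0, 0.002]
contact_force: [-0.1, 0.1, -0.7]
gripper_width: 0.747
{'t': 26.7, 'eef_pos': [0.5428, 0.0529, 0.2478], 'tool_rot': [0.0001, 1.0, 0.0005, -0.0005], 'contact_force': [0.0141, -0.2881, -0.6423], 'gripper_width': 0.7499}
head top 0.1302 [0.54346514 0.0521598  0.12966779]
```

View pics/c6.png

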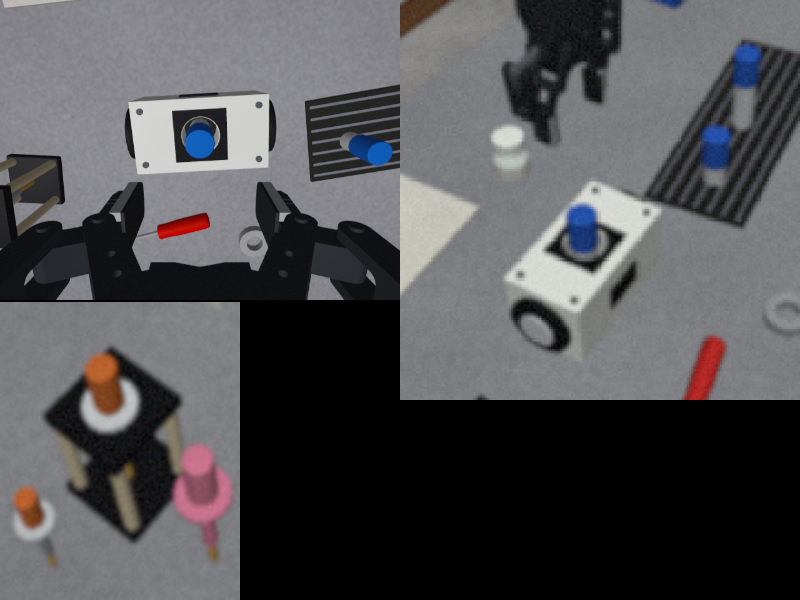

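The post stands upright in the hole (side crop 583,230) with its head top at z = 0.130, which matches 85 + 45 mm. The rod is in its stand, the other two posts are in place, and the gripper is clear.

```bash
python3 -c "
from station import ticket
print(ticket.hand_in())"
```

```text
the job is handed in; nothing more can be done
None
```

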